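# Set out the run carrier of a sequencer

### The job

Load the flat three-pad carrier for the next run: stand the tube block squarely on the middle pad, the buffer jar on the pad beside the round waste cup, and the open trough squarely on the pad beside the reader post, each centred on its pad and upright, with the long sides of block and trough along the long sides of their pads. Once all three stand in place, lay the handled cover squarely on top of the tube block, edges lined up. Leave the vial, the tape roll and the steel weight where they are.

Things in the scene. Friction and masses are not known exactly. Their poses are not given: they have to be found in the camera images.
- carrier: Fixed aluminium plate, 135 (its x) by 385 (its y) by 12 mm high, lying flat, far part of the table; origin at the centre of its underside, z up. On its top, flush, three black rubber pads, each 112 mm along x by 84 mm along y, centred at x 0 and y -125, 0 and +125 mm; their surface is 12 mm above the origin. Its position and yaw (up to 0.18 rad either way) change from start to start.
- waste: Round open white plastic waste cup, fixed to the table just beyond one end of the carrier (either end), 82 mm across the rim, 60 mm high, about 255 mm from the carrier's centre along its y; origin at the centre of its underside.
- reader: Reader post, fixed to the table just beyond the carrier's other end: black foot 70 x 60 mm, thin steel stem, grey box-shaped head 60 x 46 mm, 130 mm high in all; about 255 mm from the carrier's centre; origin at the centre of its underside.
- block_mid (a point): Centre (half-way up) of the loose aluminium tube block: a solid 90 (x) by 60 (y) by 40 mm high, flat on top with 15 dark round well mouths, about 0.45 kg. It starts upright on the table in the near row, yaw within 0.45 rad of the world axes; axes along its sides, z up. Grip it across its 60 mm.
- jar_mid (a point): Centre (half-way up) of the loose closed buffer jar: upright, round, 58 mm across, 76 mm high, clear with a paper label and a white cap, about 0.25 kg. Starts upright in the near row; z up.
- trough_mid (a point): Centre (half-way up, on the outside) of the loose empty white plastic trough: an open box 100 (x) by 60 (y) by 45 mm high, walls 3 mm, about 0.09 kg. Starts in the near row, open side up, yaw within 0.45 rad of the world axes; axes along its sides, z up. Grip it across the outside of its 60 mm.
- cover_grip (a point): Point in the handle of the loose cover, 24 mm above the cover's underside. The cover is a flat white plate 90 (x) by 60 (y) by 8 mm with a black upright bar handle on its middle, 50 mm long (x), 14 mm thick (y), from 8 to 38 mm above the underside; about 0.09 kg. Starts lying flat in the near row, yaw within 0.45 rad of the world axes; z up. Grip it by the handle, across its 14 mm. Lying on the block, this point is 44 mm above the block's centre.
- vial: Bystander to leave alone: loose small amber glass bottle, 26 mm across, 50 mm high, standing between two things of the near row; origin at the centre of its underside.
- tape: Bystander to leave alone: loose paper tape roll lying flat, 42 mm across, 18 mm high, between two things of the near row; origin at the centre of its underside.
- weight: Bystander to leave alone: loose plain steel balance weight (a solid disc), 36 mm across, 30 mm high, between two things of the near row; origin at the centre of its underside.
Mind the look-alikes: they are no part of the job. What is shaped like the part that bears trough_mid but blue is not meant. What is shaped like the part that bears block_mid but purple is not meant.

How it is judged:
On the way, in this order (a step that is already met when the one before it is completed fails the run):
1. block on the middle pad, jar on the pad beside the waste cup, trough on the pad beside the reader post, all released (x of block_mid in the frame of carrier between -0.012 and 0.012 m and y of block_mid in the frame of carrier between -0.012 and 0.012 m and z of block_mid in the frame of carrier between 0.028 and 0.036 m and angle between block_mid's own z axis and vertical below 0.08 rad and angle between the x axis of block_mid and the x axis of carrier, either way round below 0.22 rad and ((y of waste in the frame of carrier above 0 m and x of jar_mid in the frame of carrier between -0.012 and 0.012 m and y of jar_mid in the frame of carrier between 0.113 and 0.137 m and z of jar_mid in the frame of carrier between 0.046 and 0.054 m and angle between each of jar_mid, trough_mid's own z axis and vertical below 0.08 rad and x of trough_mid in the frame of carrier between -0.012 and 0.012 m and y of trough_mid in the frame of carrier between -0.137 and -0.113 m and z of trough_mid in the frame of carrier between 0.0305 and 0.0385 m and angle between the x axis of trough_mid and the x axis of carrier, either way round below 0.22 rad) or (y of waste in the frame of carrier below 0 m and x of jar_mid in the frame of carrier between -0.012 and 0.012 m and y of jar_mid in the frame of carrier between -0.137 and -0.113 m and z of jar_mid in the frame of carrier between 0.046 and 0.054 m and angle between each of jar_mid, trough_mid's own z axis and vertical below 0.08 rad and x of trough_mid in the frame of carrier between -0.012 and 0.012 m and y of trough_mid in the frame of carrier between 0.113 and 0.137 m and z of trough_mid in the frame of carrier between 0.0305 and 0.0385 m and angle between the x axis of trough_mid and the x axis of carrier, either way round below 0.22 rad)) and linear speed of each of block, jar, trough below 0.02 m/s and contact force between the fingers and block below 0.1 N and contact force between the fingers and jar below 0.1 N and contact force between the fingers and trough below 0.1 N), for 0.2 s.
2. cover lying squarely on the block, released (x of cover_grip in the frame of block_mid between -0.008 and 0.008 m and y of cover_grip in the frame of block_mid between -0.008 and 0.008 m and z of cover_grip in the frame of block_mid between 0.04 and 0.048 m and angle between cover_grip's own z axis and vertical below 0.08 rad and angle between the x axis of cover_grip and the x axis of block_mid, either way round below 0.2 rad and linear speed of cover below 0.02 m/s and contact force between the fingers and cover below 0.1 N), for 0.2 s.
At the end, for the whole second after the job is handed in: Block, jar and trough on their pads, each within 12 mm of the pad's centre along each carrier axis, upright, block and trough square within 0.22 rad; cover flat on the block within 8 mm along each axis and 0.2 rad; all released and at rest; vial, tape and weight moved under 20 mm (all of step 1 and all of step 2); the robot touches nothing.
It fails at once if the vial, tape roll or weight is shifted more than 20 mm or the vial is tipped (distance of any of vial, tape, weight from where it was at the start of the episode above 0.02 m or angle between vial's own z axis and vertical above 0.5 rad).
It also fails if it takes over 128 s, if anything falls off the work surface, if the arm or the gripper's body presses on something with over 40 N, if the wrist force passes 120 N, or if a joint passes its speed limit or range.

### The arm

A 6-joint arm with a two-finger parallel gripper is mounted at the origin on the work surface. World frame = base frame: x ahead of the robot, y to its left, z up, the work surface at z = 0. Lengths are in m, angles in rad, forces in N, time in s.
With the tool pointing down it reaches from about 0.3 to 0.775 m from the base axis. Payload 14.6 kg.
Tool frame: the origin (TCP) lies on the centre line of the jaws, within the pads' length; the fingertips stand 19 mm ahead of it and the grasp point (between the pads) is the TCP; z points along the fingers, y is the direction in which the jaws open and shut (so a half turn about z gives the same grasp; the last joint's range is limited). The gripper opens to 94 mm and grips with 3 to 60 N. Pads are 16 mm wide; open, the fingers measure 119 mm over their backs; the gripper's body (75 mm by 177 mm) begins 78 mm behind the grasp point.
Start: joints at [-1.303, 0.3, 1.521, -0, 1.321, -0.067], TCP at [0.181, -0.519, 0.193] pointing down, gripper open.
Joint ranges: [-3.03, 3.03], [-0.79, 2.21], [0.23, 2.52], [-1.04, 4.18], [0, 3.07], [-2.55, 2.55]. Speed limits (rad/s): [2.22, 2.22, 2.57, 3.14, 3.14, 3.14].

### API

Orientations are given as [roll, pitch, yaw] about the fixed x, y, z axes, in that order (R = Rz(yaw) Ry(pitch) Rx(roll)).
In Python, from station import ctrl gives the robot as it stands. The module is installed in compiled form; this text tells all that it offers.
- The arm moves only by the shell command python3 -m creep 'ROWS' [FORCE]. ROWS is a JSON object of lists of equal length, an entry for each row: "translation": the shift along the world's x, y, z in mm, a list of three; "yaw": the turn about the world's z in rad; "gripper": the closure in counts, from 0 (fully open) to 255 (shut). A call has 1 to 5 rows; each row is the pose to reach, as a shift and turn from the pose measured when the call began; what a row does not reach only later rows make up. A row lasts 1/12 s, in which the tool goes at most 41.7 mm and 7.16 degrees, less where a joint would pass 70% of its speed; a pose out of reach is approached as far as the arm can. A call with a gripper value outside its range is refused whole. The fingers move at their own pace and stop on an object; FORCE is the grip in N (left out, the last holds). Time passes only in rows, so rows that repeat a pose let the fingers close. It gives the time, the measured TCP pose, the force and the opening at its end, in the units of the state.
- ctrl.get_obs(): the state, without advancing time (a new reading comes with each control period).
- ctrl.camera(name): name is "scene" or "top" or "wrist"; returns a dict with "pixels" (420x560x3 uint8, red, green, blue), "depth" (420x560 float32, m along the optical axis (not along the pixel's ray), 0 where there is no reading), "fx", "fy", "cx", "cy" (pixels), "R" (3x3) and "t" (3): a world point X has camera coordinates R X + t; the wrist camera has in their place "tool_from_camera" (4x4, takes a point from camera to tool coordinates, whose origin is the TCP and whose axes are the flange's). Camera axes: x right, y down, z forward; pixel columns grow to the right and rows downward; lengths in m; the calibration is good to about 2 mm. A picture is of the moment at which its call begins: read the wrist's pose just before it.
- ctrl.hand_in(): hands the job in, once; it reports no verdict.
The state is a dict: "time_s": time; "qpos": joint angles; "joint_vel": joint speeds; "tau": joint torques, N m; "ee_pos": TCP position; "eef_rot": TCP orientation; "force": force on the tool from outside, world axes, zero at the start; "moment": the same for the moment, N m; "grip_width": finger opening in m.
Only numpy, scipy, OpenCV 4.12 (cv2) and the standard library are available. Lean on these libraries where they do the work, as an engineer would, in place of code of your own. Each camera call takes 0.05 s, during which the arm holds its last target. There are 200 camera calls.

## Working session

There is one attempt and no reset: what is moved stays moved. The work goes in short steps, Python scripts to look and compute and a shell command to move; the robot and the scene stay as the last step left them, time stands still between calls to the robot, and variables do not carry over. Pictures are saved under pics/ and viewed, about 12 in all and at most 16, crops included, and the job is handed in when it is done.

```bash
mkdir -p pics
python3 - <<'E'
from station import ctrl
import cv2,numpy as np
o=ctrl.get_obs();print(o)
for n in("top","scene"):
    c=ctrl.camera(n);np.savez(f"{n}0.npz",**c)
    cv2.imwrite(f"pics/{n}0.png",c["pixels"][...,::-1]);print(n,c["fx"],c["fy"],c["cx"],c["cy"],c["R"].tolist(),c["t"],-c["R"].T@c["t"])
E
```

```text
{'time_s': 0.0, 'qpos': array([-1.30259999e+00,  3.00455957e-01,  1.52160252e+00, -2.22523836e-06,
        1.32071827e+00, -6.65833217e-02]), 'joint_vel': array([-1.05767087e-03, -2.77994117e-04, -1.88040035e-04,  6.30684977e-06,
       -8.42795083e-04, -1.64025016e-03]), 'tau': array([-2.54522405e-03, -5.31799221e+01, -3.52743208e+01,  7.06912042e-02,
        2.43211380e-02, -8.08589402e-05]), 'ee_pos': array([ 0.18063631, -0.51918131,  0.19198559]), 'eef_rot': array([-3.14041104e+00, -7.66317914e-05,  3.34780163e-01]), 'force': array([-0.74173274, -0.49010352, -0.63947139]), 'moment': array([-0.02595083, -0.04249599, -0.03883877]), 'grip_width': 0.09417345525804947}
top 515.8784018446042 515.8784018446042 275.2429236595543 200.5151612831788 [[-0.026335783516617695, -0.9996511402751714, -0.002006054115701244], [-0.9947808093872537, 0.026405258737238747, -0.09855913750566107], [0.0985777245700375, -0.0006000479720417328, -0.9951291736056304]] [-0.02431593  0.49913713  1.49613826] [ 0.34840576 -0.03658954  1.53799658]
scene 458.2762808721224 458.2762808721224 280.64100782694527 212.9691925895918 [[-0.8611650260326709, 0.5082447395770934, -0.009059946487799257], [0.39550478151485136, 0.6587302068050145, -0.6400394381922981], [-0.31932861715956334, -0.5547628316089999, -0.7682886403742579]] [ 0.46151856 -0.1080799   1.24896935] [0.83902142 0.52951289 0.8945749 ]
```

View pics/top0.png

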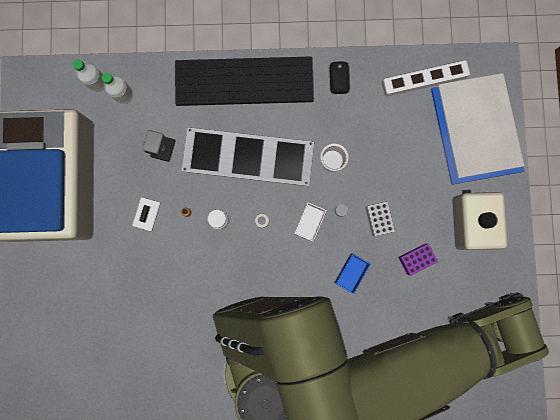

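View pics/scene0.png

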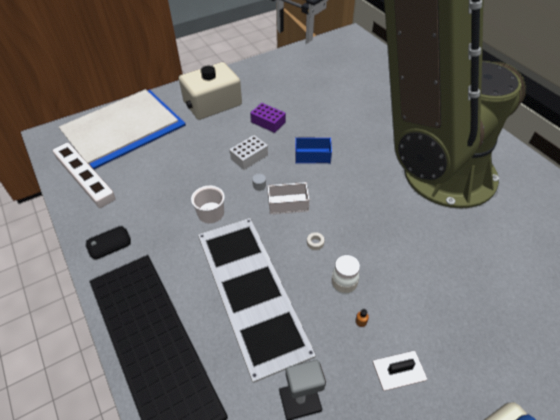

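The top view shows, from left to right: cover (146,214), vial (186,212), jar (217,218), tape (262,220), trough (310,221), weight (341,210) and block (380,219). The carrier is at (247,157), with the reader at its left end and the waste cup at its right. The scene view agrees. Blue (352,272) and purple (418,259) are the decoys.

```bash
cat > h.py <<'E'
import numpy as np,cv2
def ray(c,uv,z):
    """pixels -> world points on plane z (fixed cameras)"""
    uv=np.atleast_2d(uv).astype(float)
    d=np.c_[(uv[:,0]-c["cx"])/c["fx"],(uv[:,1]-c["cy"])/c["fy"],np.ones(len(uv))]@c["R"]
    o=-c["R"].T@c["t"]
    return o+d*((z-o[2])/d[:,2])[:,None]
def cloud(c):
    v,u=np.mgrid[:420,:560];D=c["depth"]
    P=np.stack([(u-c["cx"])/c["fx"]*D,(v-c["cy"])/c["fy"]*D,D],-1)
    return (P-c["t"])@c["R"]
def rect(P):
    (cx,cy),(w,h),a=cv2.minAreaRect((P[:,:2]*1000).astype(np.float32))
    if w<h:w,h,a=h,w,a+90
    a=(a+90)%180-90
    return f"c=({cx:.1f},{cy:.1f}) {w:.0f}x{h:.0f} long-axis {a:.1f}deg"
E
python3 - <<'E'
from h import *
c=dict(np.load("top0.npz"));P=cloud(c);z=P[...,2];im=c["pixels"].astype(int)
print("table z",np.median(z[250:280,100:200]))
def blob(m,u,v,r):
    w=np.zeros(m.shape,bool);w[v-r:v+r+1,u-r:u+r+1]=1;m=(m&w).astype(np.uint8)
    n,l,s,_=cv2.connectedComponentsWithStats(m);k=1+np.argmax(s[1:,4]);return l==k
def px(m,zz):
    ct=max(cv2.findContours(m.astype(np.uint8),cv2.RETR_EXTERNAL,cv2.CHAIN_APPROX_NONE)[0],key=cv2.contourArea)[:,0]
    return ray(c,ct,zz)
for n,u,v,r,h in[("cover",146,214,22,8),("vial",186,212,10,50),("jar",217,218,16,76),("tape",262,220,12,18),("trough",310,221,26,45),("weight",341,210,11,30),("block",380,219,24,40),("waste",333,157,20,60),("reader",154,142,20,130)]:
    lo=h*.6 if h>10 else 4
    m=blob(z*1000>lo,u,v,r);print(n,m.sum(),"zmax %.3f"%z[m].max(),"ray:",rect(px(m,h/1000)),"| cloud:",rect(P[m]))
for u,v in[(207,152),(248,158),(290,160)]:
    m=blob(im.max(-1)<70,u,v,26);print("pad",rect(px(m,.012)),"z",np.median(z[m]))
E
```

```text
table z -0.0010844887869256546
cover 512 zmax 1.538 ray: c=(469.3,347.1) 97x66 long-axis -12.5deg | cloud: c=(411.7,173.1) 438x96 long-axis 71.8deg
vial 45 zmax 0.052 ray: c=(470.7,222.9) 20x20 long-axis -0.5deg | cloud: c=(472.1,226.2) 21x21 long-axis -0.7deg
jar 296 zmax 0.083 ray: c=(444.9,127.8) 54x51 long-axis 88.5deg | cloud: c=(445.7,129.3) 52x51 long-axis 4.5deg
tape 105 zmax 0.024 ray: c=(440.9,4.6) 38x38 long-axis -1.5deg | cloud: c=(441.1,4.7) 39x39 long-axis -1.6deg
trough 140 zmax 1.538 ray: c=(431.9,-138.4) 100x63 long-axis -24.9deg | cloud: c=(402.5,-116.9) 179x73 long-axis -33.9deg
weight 120 zmax 0.041 ray: c=(466.2,-231.0) 33x32 long-axis -2.2deg | cloud: c=(466.0,-230.8) 33x33 long-axis 2.2deg
block 665 zmax 1.538 ray: c=(436.2,-339.8) 90x66 long-axis 11.3deg | cloud: c=(409.7,-202.5) 349x90 long-axis -79.0deg
waste 241 zmax 1.538 ray: c=(617.3,-211.4) 79x78 long-axis -46.6deg | cloud: c=(511.2,-122.2) 359x79 long-axis -40.2deg
reader 420 zmax 1.538 ray: c=(658.8,295.5) 64x53 long-axis -16.1deg | cloud: c=(528.4,132.3) 489x69 long-axis 51.2deg
pad c=(653.9,166.7) 111x81 long-axis -8.1deg z 0.011985606700550247
pad c=(636.1,42.5) 111x82 long-axis -8.1deg z 0.011963215817595152
pad c=(618.8,-80.6) 111x81 long-axis -8.1deg z 0.012099126754104537
```

```bash
python3 -m creep '{"translation":[[34,24,0],[68,48,0],[102,72,0],[136,95,0],[170,119,0]],"yaw":[0,-0.03,-0.07,-0.1,-0.138],"gripper":[0,0,0,0,0]}' 20
python3 -m creep '{"translation":[[34,24,0],[68,48,0],[85,60,0],[85,60,0],[85,60,0]],"yaw":[0,0,0,0,0],"gripper":[0,0,0,0,0]}' 20
python3 - <<'E'
from station import ctrl
import cv2,numpy as np
o=ctrl.get_obs();c=ctrl.camera("wrist");np.savez("w1.npz",pos=o["ee_pos"],rot=o["eef_rot"],**c)
cv2.imwrite("pics/w1.png",c["pixels"][...,::-1]);print(o["ee_pos"],o["eef_rot"],c["tool_from_camera"],c["fx"],c["cx"],c["cy"])
E
```

```text
time_s: 0.52
ee_pos: [0.3519, -0.3988, 0.1919]
eef_rot: [-3.14, 0.0, 0.195]
force: [0.8, 0.2, 0.9]
grip_width: 0.094
time_s: 0.93
ee_pos: [0.4374, -0.338, 0.1914]
eef_rot: [-3.14, 0.001, 0.197]
force: [-1.0, -0.5, -0.2]
grip_width: 0.0943
[ 0.43737552 -0.33799499  0.19142644] [-3.13962407e+00  7.10614682e-04  1.97171978e-01] [[-6.61003139e-04 -9.68843440e-01 -2.47673073e-01  7.16474847e-02]
 [ 9.99999690e-01 -7.46101977e-04  2.49736761e-04 -5.07029417e-04]
 [-4.26745192e-04 -2.47672831e-01  9.68843634e-01 -1.91630551e-01]
 [ 0.00000000e+00  0.00000000e+00  0.00000000e+00  1.00000000e+00]] 324.98567622945956 281.58420874403595 208.4386782434551
```

View pics/w1.png

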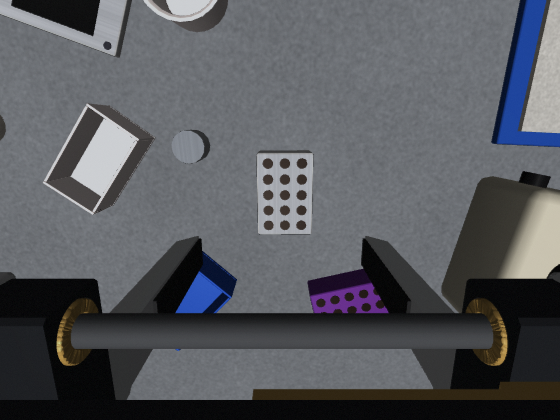

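The wrist view shows the block at (285,193), square to the tool. The trough is at (98,158) and the weight at (189,147).

```bash
cat >> h.py <<'E'
from scipy.spatial.transform import Rotation as Ro
def wrist(c,pos,rot):
    """calibration of a wrist picture in the form R,t of the fixed cameras"""
    T=np.eye(4);T[:3,:3]=Ro.from_euler("xyz",rot).as_matrix();T[:3,3]=pos
    M=np.linalg.inv(T@c["tool_from_camera"]);c=dict(c);c["R"],c["t"]=M[:3,:3],M[:3,3];return c
def find(c,x,y,r,lo,hi,zz):
    """contour rect (mm) of what lies between heights lo..hi within r of x,y; outline cast on plane zz"""
    P=cloud(c);m=(c["depth"]>0)&(P[...,2]>lo)&(P[...,2]<hi)&(np.hypot(P[...,0]-x,P[...,1]-y)<r)
    m=cv2.morphologyEx(m.astype(np.uint8),cv2.MORPH_OPEN,np.ones((3,3)))
    k=max(cv2.findContours(m,cv2.RETR_EXTERNAL,cv2.CHAIN_APPROX_NONE)[0],key=cv2.contourArea)[:,0]
    W=ray(c,k,zz);(a,b),rad=cv2.minEnclosingCircle((W[:,:2]*1000).astype(np.float32))
    return rect(W)+f" circle ({a:.1f},{b:.1f}) r{rad:.1f} zmed {np.median(P[m>0][:,2]):.4f}"
def look(name="wrist",save=None):
    from station import ctrl
    o=ctrl.get_obs();c=ctrl.camera(name)
    if save:cv2.imwrite(save,c["pixels"][...,::-1])
    print("tcp",(o["ee_pos"]*1000).round(1),"rot",o["eef_rot"].round(3),"w",round(o["grip_width"],4),"t",round(o["time_s"],1))
    return wrist(c,o["ee_pos"],o["eef_rot"]) if name=="wrist" else c
E
python3 - <<'E'
from h import *
d=dict(np.load("w1.npz"));c=wrist(d,d["pos"],d["rot"])
print("block",find(c,.436,-.340,.075,.03,.05,.04))
print("trough",find(c,.432,-.138,.075,.035,.055,.045))
print("weight",find(c,.466,-.231,.04,.02,.04,.03))
E
```

```text
block c=(438.0,-340.2) 89x60 long-axis 11.4deg circle (437.5,-340.3) r52.4 zmed 0.0395
trough c=(434.1,-137.3) 102x63 long-axis -24.9deg circle (433.9,-136.8) r58.9 zmed 0.0429
weight c=(466.3,-229.9) 35x35 long-axis -82.1deg circle (467.1,-229.6) r18.7 zmed 0.0294
```

```bash
python3 -m creep '{"translation":[[1,-2,-40],[1,-2,-80],[1,-2,-120],[1,-2,-150],[1,-2,-166]],"yaw":[0,0,0,0,0],"gripper":[0,0,0,0,0]}' 35
python3 -m creep '{"translation":[[0,0,0],[0,0,0],[0,0,0],[0,0,0],[0,0,0]],"yaw":[0,0,0,0,0],"gripper":[255,255,255,255,255]}' 35
python3 -m creep '{"translation":[[0,0,0],[0,0,0],[0,0,0],[0,0,0],[0,0,20]],"yaw":[0,0,0,0,0],"gripper":[255,255,255,255,255]}' 35
```

```text
time_s: 1.4
ee_pos: [0.4351, -0.3405, 0.0217]
eef_rot: [-3.136, 0.004, 0.194]
force: [-0.2, -0.3, -0.5]
grip_width: 0.0942
time_s: 1.82
ee_pos: [0.4355, -0.3411, 0.0231]
eef_rot: [-3.138, 0.002, 0.194]
force: [-0.5, -0.2, 0.7]
grip_width: 0.0643
time_s: 2.23
ee_pos: [0.4339, -0.3397, 0.0401]
eef_rot: [-3.133, 0.006, 0.194]
force: [0.3, 0.8, -5.1]
grip_width: 0.0589
```

```bash
python3 -m creep '{"translation":[[0,0,36],[0,0,72],[0,0,108],[17,32,110],[34,64,110]],"yaw":[0,0,0,-0.04,-0.08],"gripper":[255,255,255,255,255]}' 35
python3 -m creep '{"translation":[[17,33,0],[34,66,0],[51,99,0],[68,132,0],[85,165,0]],"yaw":[-0.05,-0.1,-0.15,-0.2,-0.255],"gripper":[255,255,255,255,255]}' 35
python3 -m creep '{"translation":[[17,33,0],[34,66,0],[51,99,0],[68,132,0],[80,150,0]],"yaw":[0,0,0,0,0],"gripper":[255,255,255,255,255]}' 35
python3 -m creep '{"translation":[[0,0,0],[0,0,0],[0,0,0]],"yaw":[0,0,0],"gripper":[255,255,255]}' 35
python3 - <<'E'
from h import *
c=look("wrist","pics/w2.png")
E
```

```text
time_s: 2.65
ee_pos: [0.4684, -0.2763, 0.1523]
eef_rot: [-3.136, 0.003, 0.109]
force: [1.2, 0.4, -5.9]
grip_width: 0.0588
time_s: 3.07
ee_pos: [0.5537, -0.1093, 0.1519]
eef_rot: [-3.135, 0.004, -0.148]
force: [0.5, -0.2, -5.1]
grip_width: 0.0592
time_s: 3.48
ee_pos: [0.6341, 0.0444, 0.1511]
eef_rot: [-3.135, 0.005, -0.146]
force: [0.9, 0.1, -5.5]
grip_width: 0.0586
time_s: 3.73
ee_pos: [0.6336, 0.044, 0.1504]
eef_rot: [-3.135, 0.007, -0.146]
force: [-0.6, -0.1, -5.3]
grip_width: 0.0592
tcp [633.6  44.  150.4] rot [-3.135  0.007 -0.146] w 0.0592 t 3.7
```

View pics/w2.png

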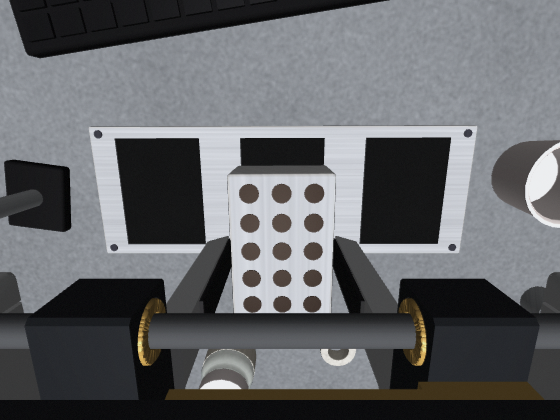

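The view shows the held block at (281,240), gripped straight, above the middle pad. The outer pads are at (162,190) and (406,190), the waste cup at right.

Run:
```python
from h import *
c=look();im=c["pixels"].max(-1).astype(int)
for u,v in[(162,190),(406,190)]:
    m=(im<60).astype(np.uint8);n,l,s,_=cv2.connectedComponentsWithStats(m)
    k=max(cv2.findContours((l==l[v,u]).astype(np.uint8),cv2.RETR_EXTERNAL,cv2.CHAIN_APPROX_NONE)[0],key=cv2.contourArea)[:,0]
    print("pad",rect(ray(c,k,.012)))
k=np.array([(230,175),(333,175)])  # far top edge of the held block
P=cloud(c);print("block top z",np.median(P[200:280:7,265:300,2]))
print("far edge pts",P[177,[236,282,328]])
```

```text
tcp [633.7  43.5 150.7] rot [-3.135  0.006 -0.147] w 0.0591 t 3.8
pad c=(654.7,167.8) 110x83 long-axis -8.3deg
pad c=(618.7,-79.3) 111x83 long-axis -8.2deg
block top z 0.1667236365514836
far edge pts [[0.6812487  0.06180011 0.16667329]
 [0.67753312 0.03704645 0.16631439]
 [0.67392942 0.01230869 0.16662843]]
```

```bash
python3 -m creep '{"translation":[[2,0,-40],[2,0,-75],[2,0,-95],[2,0,-105],[2,0,-111]],"yaw":[0,0,0,0,0],"gripper":[255,255,255,255,255]}' 35
python3 -m creep '{"translation":[[0,0,-1],[0,0,-2],[0,0,-2]],"yaw":[0,0,0],"gripper":[255,255,255]}' 35
```

```text
time_s: 4.25
ee_pos: [0.6353, 0.0424, 0.0391]
eef_rot: [-3.135, 0.007, -0.148]
force: [-0.1, 0.6, -4.3]
grip_width: 0.0592
time_s: 4.5
ee_pos: [0.636, 0.0422, 0.0385]
eef_rot: [-3.135, 0.005, -0.149]
force: [0.5, -0.5, -5.2]
grip_width: 0.059
```

```bash
python3 -m creep '{"translation":[[0,1,-1],[0,1,-2],[0,1,-3],[0,1,-3]],"yaw":[0,0,0,0],"gripper":[255,255,255,255]}' 35
```

```text
time_s: 4.83
ee_pos: [0.636, 0.0433, 0.0356]
eef_rot: [-3.135, 0.005, -0.149]
force: [-0.2, 0.2, -4.0]
grip_width: 0.059
```

```bash
python3 -m creep '{"translation":[[0,0,0],[0,0,0],[0,0,0],[0,0,0],[0,0,0]],"yaw":[0,0,0,0,0],"gripper":[0,0,0,0,0]}' 35
python3 -m creep '{"translation":[[0,0,30],[0,0,65],[0,0,100],[0,0,135],[-30,13,150]],"yaw":[0,0,0,0,0],"gripper":[0,0,0,0,0]}' 35
python3 -m creep '{"translation":[[-37,16,0],[-74,32,0],[-111,48,0],[-140,62,0],[-155,70,0]],"yaw":[0,0,0,0,0],"gripper":[0,0,0,0,0]}' 30
python3 -m creep '{"translation":[[0,0,0],[0,0,0]],"yaw":[0,0],"gripper":[0,0]}' 30
python3 - <<'E'
from h import *
c=look("wrist","pics/w3.png")
print("block",find(c,.636,.043,.07,.045,.065,.052));print("jar",find(c,.445,.128,.06,.065,.09,.076))
E
```

```text
time_s: 5.25
ee_pos: [0.6362, 0.0433, 0.0359]
eef_rot: [-3.135, 0.004, -0.149]
force: [0.1, -1.5, 0.3]
grip_width: 0.0893
time_s: 5.67
ee_pos: [0.6097, 0.0548, 0.1907]
eef_rot: [-3.134, -0.003, -0.151]
force: [-0.4, 0.4, 0.6]
grip_width: 0.0944
time_s: 6.08
ee_pos: [0.452, 0.1258, 0.1912]
eef_rot: [-3.134, -0.004, -0.15]
force: [-0.1, 0.6, -0.2]
grip_width: 0.0939
time_s: 6.25
ee_pos: [0.4521, 0.1261, 0.1919]
eef_rot: [-3.133, -0.005, -0.148]
force: [0.0, 0.1, 0.2]
grip_width: 0.0939
tcp [452.1 126.1 191.9] rot [-3.133 -0.005 -0.148] w 0.0939 t 6.2
block c=(608.0,48.1) 60x33 long-axis 81.4deg circle (608.7,48.4) r33.4 zmed 0.0516
jar c=(449.0,133.0) 51x50 long-axis -8.5deg circle (449.1,133.3) r26.0 zmed 0.0755
```

View pics/w3.png

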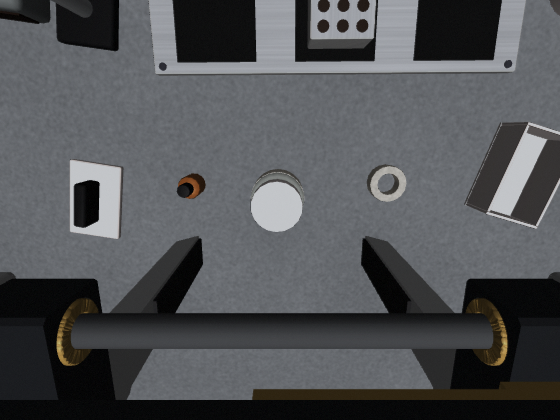

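The view shows the jar cap at (276,206), vial (190,186), tape (388,183) and the cover (95,198). The block's visible edge is square with the carrier.

```bash
python3 -m creep '{"translation":[[-3,7,-20],[-3,7,-60],[-3,7,-100],[-3,7,-135],[-3,7,-150]],"yaw":[0,0,0,0,0],"gripper":[0,0,0,0,0]}' 30
python3 -m creep '{"translation":[[0,0,0],[0,0,0],[0,0,0],[0,0,0],[0,0,0]],"yaw":[0,0,0,0,0],"gripper":[255,255,255,255,255]}' 30
python3 -m creep '{"translation":[[0,0,0],[0,0,0],[0,0,0],[0,0,0],[0,0,20]],"yaw":[0,0,0,0,0],"gripper":[255,255,255,255,255]}' 30
```

```text
time_s: 6.72
ee_pos: [0.4486, 0.1316, 0.0372]
eef_rot: [-3.135, 0.0, -0.15]
force: [0.5, 0.1, -0.0]
grip_width: 0.0941
time_s: 7.13
ee_pos: [0.4495, 0.1317, 0.0384]
eef_rot: [-3.135, -0.002, -0.15]
force: [-0.1, 1.0, -0.7]
grip_width: 0.0642
time_s: 7.55
ee_pos: [0.4479, 0.1313, 0.0563]
eef_rot: [-3.136, 0.002, -0.15]
force: [0.1, -0.2, -3.6]
grip_width: 0.0512
```

```bash
python3 -m creep '{"translation":[[0,0,35],[0,0,70],[0,0,95],[0,0,95],[0,0,95]],"yaw":[0,0,0,0,0],"gripper":[255,255,255,255,255]}' 30
python3 - <<'E'
from h import *
c=look("wrist","pics/w4.png")
print("jar",find(c,.448,.131,.06,.17,.21,.189))
E
```

```text
time_s: 7.97
ee_pos: [0.4481, 0.1314, 0.1518]
eef_rot: [-3.136, 0.0, -0.15]
force: [0.1, -0.0, -2.0]
grip_width: 0.0508
tcp [448.1 131.4 151.8] rot [-3.136  0.    -0.15 ] w 0.0508 t 8.0
jar c=(449.9,131.8) 74x56 long-axis -69.0deg circle (448.3,131.4) r42.2 zmed 0.1883
```

View pics/w4.png

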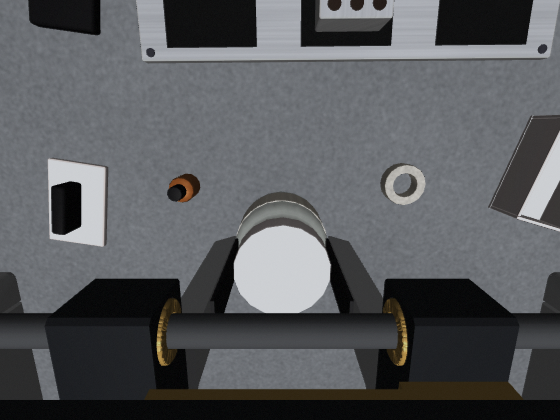

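Run:
```python
from h import *
c=look();P=cloud(c);z=P[...,2];im=c["pixels"].astype(int)
m=((im.min(-1)>185)&(z>.18)&(np.abs(z-.1885)<.004)).astype(np.uint8)
k=max(cv2.findContours(m,cv2.RETR_EXTERNAL,cv2.CHAIN_APPROX_NONE)[0],key=cv2.contourArea)[:,0]
W=ray(c,k,.1885);W=W[k[:,1]<312]
(a,b),r=cv2.minEnclosingCircle((W[:,:2]*1000).astype(np.float32));print(a,b,r)
q=P[m>0];A=np.c_[q[:,:2],np.ones(len(q))];print("cap plane slope",np.linalg.lstsq(A,q[:,2],rcond=None)[0])
v=np.arange(195,260,8);print([ (x,P[x,282].round(4).tolist()) for x in v])
```

```text
tcp [447.4 131.2 150.5] rot [-3.137e+00  3.000e-03 -1.500e-01] w 0.0508 t 8.0
446.3280334472656 131.76063537597656 24.898401260375977
cap plane slope [-0.00419375  0.01378484  0.18699122]
[(np.int64(195), [0.4739, 0.1275, 0.1311]), (np.int64(203), [0.4739, 0.1274, 0.154]), (np.int64(211), [0.4708, 0.1278, 0.1605]), (np.int64(219), [0.4705, 0.1278, 0.1758]), (np.int64(227), [0.4696, 0.1279, 0.187]), (np.int64(235), [0.4655, 0.1285, 0.1871]), (np.int64(243), [0.4611, 0.1292, 0.1868]), (np.int64(251), [0.4566, 0.1299, 0.1862]), (np.int64(259), [0.4527, 0.1305, 0.1873])]
```

```bash
python3 -m creep '{"translation":[[25,-31,0],[50,-62,0],[75,-92,0],[100,-123,0],[125,-154,0]],"yaw":[0,0,0,0,0],"gripper":[255,255,255,255,255]}' 30
python3 -m creep '{"translation":[[25,-31,0],[46,-57,0],[46,-57,0],[46,-57,0],[46,-57,0]],"yaw":[0,0,0,0,0],"gripper":[255,255,255,255,255]}' 30
python3 - <<'E'
from h import *
c=look("wrist","pics/w5.png");P=cloud(c);z=P[...,2];im=c["pixels"].astype(int)
m=((im.min(-1)>185)&(np.abs(z-.1875)<.005)).astype(np.uint8)
k=max(cv2.findContours(m,cv2.RETR_EXTERNAL,cv2.CHAIN_APPROX_NONE)[0],key=cv2.contourArea)[:,0]
zt=np.median(z[m>0]);W=ray(c,k,zt);print(zt,cv2.minEnclosingCircle((W[k[:,1]<312][:,:2]*1000).astype(np.float32)))
for cc in[c]:
  k=cv2.connectedComponents((im.max(-1)<60).astype(np.uint8))[1]
  print("left pad?",[ (u,v,rect(ray(c,np.argwhere(k==k[v,u])[:,::-1],.012))) for u,v in[(40,190)] if k[v,u]])
E
```

```text
time_s: 8.48
ee_pos: [0.5723, -0.0244, 0.1477]
eef_rot: [-3.137, 0.007, -0.15]
force: [0.8, 0.9, -1.8]
grip_width: 0.0509
time_s: 8.9
ee_pos: [0.6174, -0.081, 0.1458]
eef_rot: [-3.137, 0.011, -0.15]
force: [0.1, 0.0, -2.0]
grip_width: 0.0511
tcp [617.4 -81.  145.8] rot [-3.137  0.011 -0.15 ] w 0.0511 t 8.9
0.1828165684195256 ((615.5145263671875, -78.67469024658203), 24.376123428344727)
left pad? [(40, 190, 'c=(654.8,167.7) 111x84 long-axis -8.2deg')]
```

View pics/w5.png

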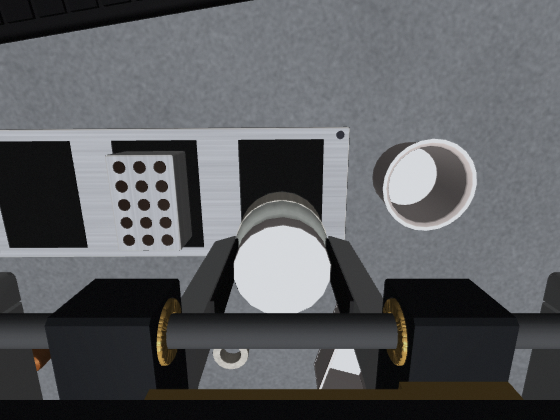

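The view shows the held jar at (283,270) above the third pad, with the waste cup at (430,185) to the right. The block stands on the middle pad at (143,202).

```bash
python3 -m creep '{"translation":[[2,1,-40],[2,1,-70],[2,1,-82],[2,1,-88],[2,1,-90]],"yaw":[0,0,0,0,0],"gripper":[255,255,255,255,255]}' 30
python3 -m creep '{"translation":[[0,0,-1],[0,0,-2],[0,0,-2]],"yaw":[0,0,0],"gripper":[255,255,255]}' 30
python3 -m creep '{"translation":[[0,0,-1],[0,0,-2],[0,0,-2]],"yaw":[0,0,0],"gripper":[255,255,255]}' 30
```

```text
time_s: 9.37
ee_pos: [0.6195, -0.0791, 0.0566]
eef_rot: [-3.137, 0.01, -0.149]
force: [-0.8, -0.1, -1.9]
grip_width: 0.0512
time_s: 9.62
ee_pos: [0.6201, -0.0791, 0.056]
eef_rot: [-3.137, 0.008, -0.149]
force: [-0.0, -0.8, -2.6]
grip_width: 0.0508
time_s: 9.87
ee_pos: [0.6202, -0.0791, 0.0542]
eef_rot: [-3.137, 0.007, -0.149]
force: [1.2, 0.3, -2.6]
grip_width: 0.0511
```

```bash
python3 -m creep '{"translation":[[-1,-1,-1],[-1,-1,-2],[-1,-1,-3],[-1,-1,-3]],"yaw":[0,0,0,0],"gripper":[255,255,255,255]}' 30
```

```text
time_s: 10.2
ee_pos: [0.6192, -0.0802, 0.0514]
eef_rot: [-3.137, 0.007, -0.149]
force: [-0.6, -0.2, -0.6]
grip_width: 0.0512
```

```bash
python3 -m creep '{"translation":[[0,0,0],[0,0,0],[0,0,0],[0,0,0],[0,0,0]],"yaw":[0,0,0,0,0],"gripper":[0,0,0,0,0]}' 30
python3 -m creep '{"translation":[[0,0,35],[0,0,70],[0,0,105],[0,0,135],[-20,-6,140]],"yaw":[0,0,0,0,0],"gripper":[0,0,0,0,0]}' 15
python3 -m creep '{"translation":[[-39,-12,0],[-78,-24,0],[-117,-36,0],[-150,-48,0],[-165,-51,0]],"yaw":[-0.05,-0.11,-0.17,-0.23,-0.285],"gripper":[0,0,0,0,0]}' 15
python3 -m creep '{"translation":[[0,0,0],[0,0,0]],"yaw":[0,0],"gripper":[0,0]}' 15
python3 - <<'E'
from h import *
c=look("wrist","pics/w6.png")
print("jar",find(c,.619,-.08,.06,.077,.1,.088));print("trough",find(c,.434,-.137,.08,.036,.055,.045));print("weight",find(c,.466,-.230,.04,.02,.04,.03))
E
```

```text
time_s: 10.62
ee_pos: [0.6193, -0.0802, 0.0514]
eef_rot: [-3.137, 0.007, -0.149]
force: [0.3, -1.1, -0.1]
grip_width: 0.0807
time_s: 11.03
ee_pos: [0.6022, -0.0859, 0.1971]
eef_rot: [-3.137, -0.001, -0.148]
force: [0.2, 0.0, 0.2]
grip_width: 0.094
time_s: 11.45
ee_pos: [0.4343, -0.1377, 0.1973]
eef_rot: [-3.138, -0.002, -0.437]
force: [0.5, 0.6, 0.9]
grip_width: 0.094
time_s: 11.62
ee_pos: [0.4342, -0.138, 0.1979]
eef_rot: [-3.137, -0.003, -0.437]
force: [0.0, -0.7, 0.1]
grip_width: 0.0942
tcp [ 434.2 -138.   197.9] rot [-3.137e+00 -3.000e-03 -4.370e-01] w 0.0942 t 11.6
jar c=(614.7,-80.2) 54x50 long-axis 31.0deg circle (614.7,-80.5) r27.2 zmed 0.0873
trough c=(453.4,-144.0) 60x57 long-axis 64.1deg circle (452.5,-143.7) r40.5 zmed 0.0439
weight c=(466.1,-227.7) 36x33 long-axis 65.0deg circle (466.3,-227.8) r18.2 zmed 0.0294
```

View pics/w6.png

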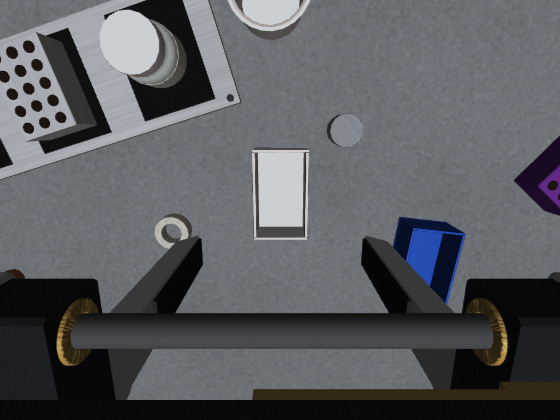

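The view shows the trough at (280,195), square to the tool. The jar stands on its pad at (130,45), the tape is at (172,231) and the weight at (346,130). The blue decoy at (430,260) is clear of the trough.

Run:
```python
from h import *
c=look();W=ray(c,[(253,150.5),(308.5,150.5),(307,239.5),(253.5,239.5)],.045)
print((W*1000).round(1),rect(W))
```

```text
tcp [ 434.9 -137.7  197.7] rot [-3.137e+00 -3.000e-03 -4.360e-01] w 0.0941 t 11.7
[[ 490.  -129.4   45. ]
 [ 465.5 -182.    45. ]
 [ 376.1 -140.7   45. ]
 [ 401.4  -86.3   45. ]] c=(433.4,-134.3) 98x60 long-axis -24.9deg
```

```bash
python3 -m creep '{"translation":[[-1,3,-40],[-1,3,-80],[-1,3,-120],[-1,3,-155],[-1,3,-172]],"yaw":[0,0,0,0,0],"gripper":[0,0,0,0,0]}' 12
python3 -m creep '{"translation":[[0,0,0],[0,0,0],[0,0,0],[0,0,0],[0,0,0]],"yaw":[0,0,0,0,0],"gripper":[255,255,255,255,255]}' 12
python3 -m creep '{"translation":[[0,0,0],[0,0,0],[0,0,0],[0,0,0],[0,0,20]],"yaw":[0,0,0,0,0],"gripper":[255,255,255,255,255]}' 12
```

```text
time_s: 12.13
ee_pos: [0.4331, -0.1333, 0.0211]
eef_rot: [-3.138, 0.003, -0.433]
force: [-0.1, 0.3, -0.4]
grip_width: 0.0939
time_s: 12.55
ee_pos: [0.434, -0.1336, 0.0224]
eef_rot: [-3.138, 0.001, -0.432]
force: [0.1, -0.2, -0.2]
grip_width: 0.064
time_s: 12.97
ee_pos: [0.4324, -0.133, 0.0403]
eef_rot: [-3.138, 0.005, -0.433]
force: [0.2, -0.3, -1.6]
grip_width: 0.0595
```

```bash
python3 -m creep '{"translation":[[0,0,35],[0,0,70],[0,0,105],[20,27,115],[43,59,115]],"yaw":[0,0,0,0.05,0.1],"gripper":[255,255,255,255,255]}' 12
python3 -m creep '{"translation":[[24,33,0],[48,66,0],[72,98,0],[96,130,0],[120,163,0]],"yaw":[0.05,0.1,0.15,0.19,0.19],"gripper":[255,255,255,255,255]}' 12
python3 -m creep '{"translation":[[24,32,0],[48,64,0],[58,77,0],[58,77,0],[58,77,0]],"yaw":[0,0,0,0,0],"gripper":[255,255,255,255,255]}' 12
python3 - <<'E'
from h import *
c=look("wrist","pics/w7.png")
E
```

```text
time_s: 13.38
ee_pos: [0.4768, -0.0748, 0.1589]
eef_rot: [-3.137, -0.001, -0.334]
force: [0.5, -0.6, -0.3]
grip_width: 0.0598
time_s: 13.8
ee_pos: [0.5975, 0.09, 0.1588]
eef_rot: [-3.138, -0.0, -0.141]
force: [0.2, -0.8, -2.1]
grip_width: 0.06
time_s: 14.22
ee_pos: [0.6553, 0.1675, 0.1578]
eef_rot: [-3.138, 0.001, -0.14]
force: [-0.2, -0.3, -0.9]
grip_width: 0.0598
tcp [655.3 167.5 157.8] rot [-3.138e+00  1.000e-03 -1.400e-01] w 0.0598 t 14.2
```

View pics/w7.png

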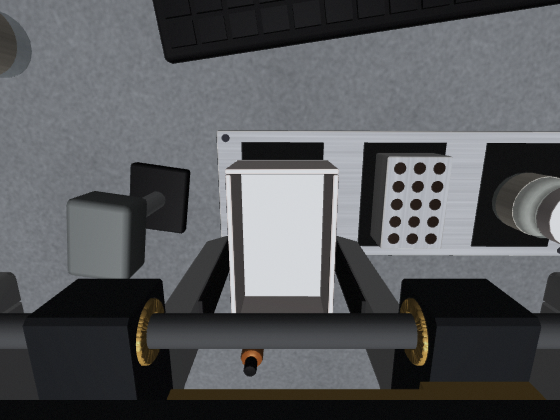

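The view shows the held trough at (282,240), straight, above the first pad. The reader head is at (105,235), clear to the left, and the block is at (415,203) on its pad.

Run:
```python
from h import *
c=look();W=ray(c,[(228,173),(337.5,173)],.1795)*1000;print(W.round(1))
y=np.radians(-8.2);print("trough centre est",W.mean(0)[:2]-50*np.array([np.cos(y),np.sin(y)]))
print("block",find(c,.636,.043,.075,.046,.06,.052))
```

```text
tcp [655.1 166.6 158.3] rot [-3.138  0.    -0.141] w 0.0602 t 14.3
[[705.9 188.3 179.5]
 [697.7 131.2 179.5]]
trough centre est [652.30987164 166.85499711]
block c=(638.3,45.0) 88x61 long-axis -8.2deg circle (638.3,44.5) r52.8 zmed 0.0516
```

```bash
python3 -m creep '{"translation":[[2,1,-40],[2,1,-80],[2,1,-105],[2,1,-114],[2,1,-119]],"yaw":[0,0,0,0,0],"gripper":[255,255,255,255,255]}' 12
python3 -m creep '{"translation":[[0,0,-1],[0,0,-2],[0,0,-3],[0,0,-3]],"yaw":[0,0,0,0],"gripper":[255,255,255,255]}' 12
```

```text
time_s: 14.73
ee_pos: [0.6565, 0.1662, 0.039]
eef_rot: [-3.138, 0.002, -0.143]
force: [0.5, 0.2, -0.4]
grip_width: 0.0603
time_s: 15.07
ee_pos: [0.6571, 0.1662, 0.0373]
eef_rot: [-3.138, -0.0, -0.143]
force: [-0.3, 0.2, -0.5]
grip_width: 0.0597
```

```bash
python3 -m creep '{"translation":[[-1,1,-1],[-1,1,-2],[-1,1,-3],[-1,1,-3]],"yaw":[0,0,0,0],"gripper":[255,255,255,255]}' 12
python3 -m creep '{"translation":[[0,0,0],[0,0,0],[0,0,0],[0,0,0],[0,0,0]],"yaw":[0,0,0,0,0],"gripper":[0,0,0,0,0]}' 12
python3 -m creep '{"translation":[[0,0,20],[0,0,55],[0,0,95],[0,0,135],[0,0,155]],"yaw":[0,0,0,0,0],"gripper":[0,0,0,0,0]}' 12
```

```text
time_s: 15.4
ee_pos: [0.6563, 0.1672, 0.0347]
eef_rot: [-3.138, -0.001, -0.143]
force: [-0.3, -0.6, 2.5]
grip_width: 0.06
time_s: 15.82
ee_pos: [0.6562, 0.1673, 0.0346]
eef_rot: [-3.138, -0.001, -0.143]
force: [-0.1, 0.6, -0.2]
grip_width: 0.0901
time_s: 16.23
ee_pos: [0.6572, 0.1675, 0.1953]
eef_rot: [-3.136, -0.006, -0.143]
force: [-0.7, -0.0, 0.1]
grip_width: 0.0941
```

```bash
python3 -m creep '{"translation":[[-29,28,0],[-58,56,0],[-87,84,0],[-116,112,0],[-145,140,0]],"yaw":[-0.02,-0.04,-0.06,-0.075,-0.075],"gripper":[0,0,0,0,0]}' 12
python3 -m creep '{"translation":[[-29,28,0],[-43,39,0],[-43,39,0],[-43,39,0]],"yaw":[0,0,0,0],"gripper":[0,0,0,0]}' 12
python3 - <<'E'
from h import *
c=look("wrist","pics/w8.png")
print("cover",find(c,.469,.347,.08,.004,.014,.008));print("handle",find(c,.469,.347,.05,.03,.05,.038))
t=look("top","pics/top1.png")
print("block",find(t,.638,.043,.07,.047,.06,.052));print("jar",find(t,.617,-.08,.05,.08,.1,.088));print("trough",find(t,.655,.167,.075,.045,.065,.057))
E
```

```text
time_s: 16.65
ee_pos: [0.5106, 0.3084, 0.1955]
eef_rot: [-3.135, -0.007, -0.219]
force: [0.0, 0.4, -0.2]
grip_width: 0.0944
time_s: 16.98
ee_pos: [0.4674, 0.3478, 0.1957]
eef_rot: [-3.135, -0.007, -0.218]
force: [-0.1, -0.3, 0.2]
grip_width: 0.0941
tcp [467.4 347.8 195.7] rot [-3.135 -0.007 -0.218] w 0.0941 t 17.0
cover c=(472.1,351.3) 89x60 long-axis -17.6deg circle (472.0,351.5) r52.7 zmed 0.0075
handle c=(472.5,351.2) 50x14 long-axis -17.5deg circle (472.4,351.0) r25.1 zmed 0.0372
tcp [468.1 347.1 195.5] rot [-3.135 -0.007 -0.219] w 0.0938 t 17.0
block c=(637.2,40.9) 89x60 long-axis -6.9deg circle (636.9,46.9) r48.6 zmed 0.0519
jar c=(616.9,-81.4) 49x48 long-axis -1.6deg circle (616.0,-81.1) r25.8 zmed 0.0880Traceback (most recent call last):
  File "<stdin>", line 5, in <module>
  File "h.py", line 26, in find
    k=max(cv2.findContours(m,cv2.RETR_EXTERNAL,cv2.CHAIN_APPROX_NONE)[0],key=cv2.contourArea)[:,0]
      ~~~^^^^^^^^^^^^^^^^^^^^^^^^^^^^^^^^^^^^^^^^^^^^^^^^^^^^^^^^^^^^^^^^^^^^^^^^^^^^^^^^^^^^
ValueError: max() iterable argument is empty
```

View pics/w8.png

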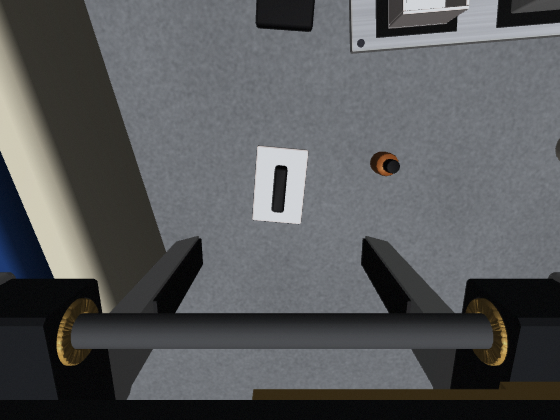

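View pics/top1.png

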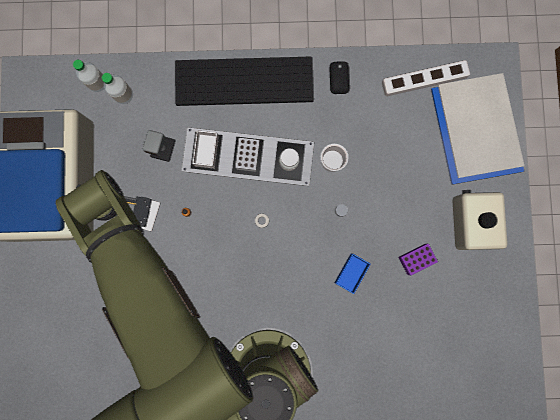

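The wrist view shows the cover at (280,185) and its handle about 5° off the tool axis. The vial is at (385,163). The top view shows all three parts on their pads, with the trough at (207,149).

Run:
```python
from h import *
t=look("top");im=t["pixels"].astype(int);m=(im.min(-1)>175).astype(np.uint8);w=np.zeros_like(m);w[127:172,190:224]=1
ct=max(cv2.findContours(m&w,cv2.RETR_EXTERNAL,cv2.CHAIN_APPROX_NONE)[0],key=cv2.contourArea)[:,0]
print("trough rim",rect(ray(t,ct,.057)))
d=dict(np.load("top0.npz"));P=cloud(d);s=P[100:245,:100];q=s[(s[...,2]>.08)&(s[...,2]<.6)&(s[...,0]<.6)];print("machine min y",np.percentile(q[:,1],[0,1,5]))
```

```text
tcp [468.4 346.7 195.4] rot [-3.135 -0.007 -0.22 ] w 0.094 t 17.1
trough rim c=(650.1,159.0) 128x97 long-axis -0.9deg
machine min y [0.49935992 0.50163452 0.50326818]
```

```bash
python3 -m creep '{"translation":[[2,2,-35],[4,4,-70],[4,4,-100],[4,4,-100],[4,4,-100]],"yaw":[-0.04,-0.086,-0.086,-0.086,-0.086],"gripper":[0,0,0,0,0]}' 12
python3 - <<'E'
from h import *
c=look()
print("handle",find(c,.472,.351,.05,.03,.05,.038))
E
```

```text
time_s: 17.55
ee_pos: [0.4729, 0.3496, 0.0948]
eef_rot: [-3.137, -0.005, -0.308]
force: [0.2, -0.1, 0.8]
grip_width: 0.0943
tcp [472.9 349.6  94.8] rot [-3.137 -0.005 -0.308] w 0.0943 t 17.6
handle c=(473.2,351.1) 50x14 long-axis -17.3deg circle (473.0,350.7) r25.1 zmed 0.0372
```

```bash
python3 -m creep '{"translation":[[0,1,-35],[0,1,-50],[0,1,-58],[0,1,-62],[0,1,-62]],"yaw":[0.004,0.004,0.004,0.004,0.004],"gripper":[0,0,0,0,0]}' 15
python3 -m creep '{"translation":[[0,0,0],[0,0,0],[0,0,0],[0,0,0],[0,0,0]],"yaw":[0,0,0,0,0],"gripper":[255,255,255,255,255]}' 15
python3 -m creep '{"translation":[[0,0,0],[0,0,0],[0,0,0],[0,0,0],[0,0,0]],"yaw":[0,0,0,0,0],"gripper":[255,255,255,255,255]}' 15
```

```text
time_s: 18.02
ee_pos: [0.4743, 0.3515, 0.0358]
eef_rot: [-3.134, -0.008, -0.303]
force: [-0.2, -0.7, -0.1]
grip_width: 0.0939
time_s: 18.43
ee_pos: [0.4744, 0.3516, 0.0362]
eef_rot: [-3.133, -0.009, -0.303]
force: [0.6, -0.2, 1.2]
grip_width: 0.0637
time_s: 18.85
ee_pos: [0.4744, 0.3516, 0.0362]
eef_rot: [-3.133, -0.009, -0.303]
force: [-0.8, -1.0, 0.1]
grip_width: 0.0306
```

```bash
python3 -m creep '{"translation":[[0,0,-4],[0,0,-7],[0,0,-7]],"yaw":[0,0,0],"gripper":[168,168,168]}' 15
python3 -m creep '{"translation":[[0,0,0],[0,0,0],[0,0,0],[0,0,0],[0,0,0]],"yaw":[0,0,0,0,0],"gripper":[255,255,255,255,255]}' 15
```

```text
time_s: 19.1
ee_pos: [0.474, 0.3513, 0.0283]
eef_rot: [-3.134, -0.008, -0.303]
force: [-0.1, -0.4, -0.4]
grip_width: 0.0316
time_s: 19.52
ee_pos: [0.4741, 0.3514, 0.0283]
eef_rot: [-3.134, -0.008, -0.303]
force: [0.4, 0.2, 0.3]
grip_width: 0.0024
```

Run:
```python
from h import *
c=look("wrist","pics/w9.png")
```

```text
tcp [474.1 351.4  28.3] rot [-3.134 -0.008 -0.303] w 0.0024 t 19.5
```

View pics/w9.png

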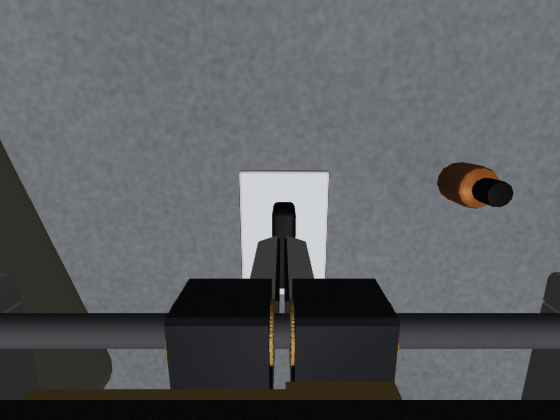

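The fingers are closed on the cover's handle at (284,215). The opening of 2 mm is suspicious for a 14 mm bar, so I'll try a small lift and check.

```bash
python3 - <<'E'
from h import *
c=look();
p=ray(c,[(240.5,172),(328.5,172)],.008)*1000;print("front plate corners",p.round(1), "centre",p.mean(0)[:2]-45*np.array([np.cos(-.303),np.sin(-.303)]))
E
python3 -m creep '{"translation":[[0,0,10],[0,0,25],[0,0,25],[0,0,25]],"yaw":[0,0,0,0],"gripper":[255,255,255,255]}' 25
python3 - <<'E'
from h import *
c=look()
P=cloud(c)
print("plate z", P[185:200:7,255:320:20,2].round(4), "front handle",P[215,284])
E
```

```text
tcp [474.1 351.4  28.3] rot [-3.134 -0.008 -0.303] w 0.0005 t 19.6
front plate corners [[522.4 365.1   8. ]
 [505.1 310.    8. ]] centre [470.80040485 350.95812448]
time_s: 19.95
ee_pos: [0.4745, 0.3516, 0.0543]
eef_rot: [-3.133, -0.009, -0.303]
force: [-0.3, 0.4, -0.8]
grip_width: 0.0002
tcp [474.5 351.6  54.3] rot [-3.133 -0.009 -0.303] w 0.0002 t 19.9
plate z [[0.0077 0.007  0.0078 0.0075]
 [0.0087 0.0075 0.0065 0.0075]
 [0.0076 0.0171 0.0076 0.0081]] front handle [0.48748248 0.34645626 0.03798781]
```

The lift failed. The fingers shut fully and the cover didn't move, so they closed above the handle. The camera geometry also suggests the tips sit higher than the sheet says. I'll measure the fingertips in the wrist depth.

Run:
```python
from h import *
from station import ctrl
o=ctrl.get_obs();c=ctrl.camera("wrist");M=c["tool_from_camera"]
v,u=np.mgrid[:420,:560];D=c["depth"];Q=np.stack([(u-c["cx"])/c["fx"]*D,(v-c["cy"])/c["fy"]*D,D],-1)@M[:3,:3].T+M[:3,3]
for r in range(226,300,6):print(r,[(Q[r,x]*1000).round(0).astype(int).tolist() for x in(262,272,284,295,305)])
print(o["ee_pos"])
```

```text
226 [[-3, -15, 46], [-4, -8, 47], [6, 1, 15], [-3, 10, 45], [-3, 18, 46]]
232 [[-8, -15, 45], [-8, -8, 47], [2, 1, 16], [-8, 10, 46], [-8, 18, 46]]
238 [[-13, -16, 46], [9, -6, -17], [-2, 1, 16], [-12, 10, 45], [-13, 18, 45]]
244 [[9, -11, -26], [9, -6, -26], [8, 1, -22], [9, 7, -25], [-18, 18, 46]]
250 [[10, -10, -36], [9, -5, -35], [8, 1, -31], [9, 6, -35], [9, 12, -34]]
256 [[9, -10, -42], [9, -5, -42], [8, 1, -40], [71, 0, -192], [9, 11, -42]]
262 [[9, -10, -50], [10, -5, -51], [8, 1, -48], [9, 6, -50], [9, 11, -49]]
268 [[9, -9, -56], [9, -5, -56], [8, 1, -53], [9, 6, -56], [9, 10, -57]]
274 [[9, -9, -63], [9, -5, -62], [8, 1, -61], [9, 5, -63], [9, 10, -63]]
280 [[33, -5, -116], [33, -3, -116], [8, 1, -65], [33, 3, -116], [34, 5, -116]]
286 [[33, -5, -118], [33, -3, -119], [8, 1, -70], [33, 3, -119], [33, 5, -119]]
292 [[33, -5, -122], [33, -3, -122], [8, 1, -75], [33, 3, -122], [33, 5, -121]]
298 [[32, -5, -123], [34, -3, -125], [8, 0, -80], [33, 3, -125], [33, 5, -125]]
[0.4740941  0.35139055 0.05342744]
```

The wrist depth shows the tips about 13 mm behind the reported TCP, where the sheet has them 19 mm ahead. That explains the missed handle and the jar being held by its cap. To grip the handle, the reported TCP must go down to about z = 0.

```bash
python3 -m creep '{"translation":[[0,0,0],[0,0,0],[0,0,0],[0,0,0],[0,0,0]],"yaw":[0,0,0,0,0],"gripper":[140,140,140,140,140]}' 15
python3 -m creep '{"translation":[[-1,0,-15],[-1,0,-30],[-1,0,-40],[-1,0,-47],[-1,0,-50]],"yaw":[0,0,0,0,0],"gripper":[140,140,140,140,140]}' 15
python3 -m creep '{"translation":[[0,0,0],[0,0,0]],"yaw":[0,0],"gripper":[140,140]}' 15
```

```text
time_s: 20.47
ee_pos: [0.4739, 0.3512, 0.0528]
eef_rot: [-3.135, -0.007, -0.303]
force: [-0.0, 0.7, -0.8]
grip_width: 0.0299
time_s: 20.88
ee_pos: [0.4725, 0.351, 0.0018]
eef_rot: [-3.136, -0.007, -0.303]
force: [-0.4, -0.6, -0.1]
grip_width: 0.0424
time_s: 21.05
ee_pos: [0.4727, 0.3511, 0.002]
eef_rot: [-3.136, -0.007, -0.303]
force: [0.2, 0.5, -0.3]
grip_width: 0.0423
```

```bash
python3 -m creep '{"translation":[[0,0,0],[0,0,0],[0,0,0],[0,0,0],[0,0,0]],"yaw":[0,0,0,0,0],"gripper":[255,255,255,255,255]}' 15
python3 -m creep '{"translation":[[0,0,0],[0,0,0],[0,0,15],[0,0,30],[0,0,40]],"yaw":[0,0,0,0,0],"gripper":[255,255,255,255,255]}' 15
```

```text
time_s: 21.47
ee_pos: [0.4728, 0.3511, 0.0023]
eef_rot: [-3.135, -0.007, -0.303]
force: [-1.4, -2.0, 2.9]
grip_width: 0.0142
time_s: 21.88
ee_pos: [0.473, 0.3513, 0.0434]
eef_rot: [-3.135, -0.007, -0.303]
force: [0.2, 0.5, -0.4]
grip_width: 0.0141
```

The handle is held: opening 14.1 mm, and the cover has been lifted.

```bash
python3 -m creep '{"translation":[[0,0,35],[0,0,70],[0,0,105],[10,-19,115],[27,-50,115]],"yaw":[0,0,0,0.03,0.06],"gripper":[255,255,255,255,255]}' 15
python3 -m creep '{"translation":[[18,-34,0],[36,-68,0],[54,-101,0],[72,-135,0],[90,-168,0]],"yaw":[0.03,0.06,0.1,0.1,0.1],"gripper":[255,255,255,255,255]}' 15
python3 -m creep '{"translation":[[18,-34,0],[36,-68,0],[47,-89,0],[47,-89,0],[47,-89,0]],"yaw":[0,0,0,0,0],"gripper":[255,255,255,255,255]}' 15
python3 - <<'E'
from h import *
c=look("wrist","pics/w10.png");P=cloud(c)
E
```

```text
time_s: 22.3
ee_pos: [0.5003, 0.3032, 0.1621]
eef_rot: [-3.131, -0.012, -0.239]
force: [0.6, 0.3, -0.9]
grip_width: 0.014
time_s: 22.72
ee_pos: [0.5909, 0.1334, 0.1622]
eef_rot: [-3.13, -0.012, -0.138]
force: [0.6, 0.8, -1.2]
grip_width: 0.014
time_s: 23.13
ee_pos: [0.6379, 0.0433, 0.1617]
eef_rot: [-3.131, -0.011, -0.14]
force: [-0.4, -0.1, -1.4]
grip_width: 0.0139
tcp [637.9  43.3 161.7] rot [-3.131 -0.011 -0.14 ] w 0.0139 t 23.1
```

View pics/w10.png

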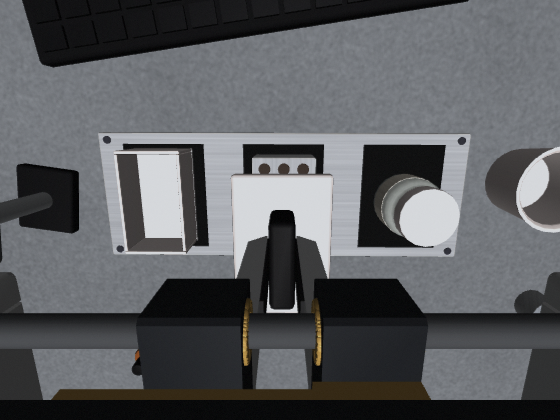

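The view shows the cover held straight at (282,225) with the block's far edge at (284,157) beyond it. The trough is at (155,200) and the jar at (415,210), both on their pads.

Run:
```python
from h import *
c=look();P=cloud(c);z=P[...,2]
print("plate z",np.median(z[190:205,245:260]))
u=np.array([cos for cos in (np.cos(-.143),np.sin(-.143))])
m=(np.abs(z-.052)<.004)&(P[...,0]>.66)&(P[...,1]<.08)&(P[...,1]>0)
r,cc=np.nonzero(m);m2=(r<172);print("block px",r[m2].min(),cc[m2].min(),cc[m2].max())
for r0 in(158,162):
  q=cc[r==r0];print(r0,q.min(),q.max(),(ray(c,[(q.min(),r0),(q.max(),r0)],.052).mean(0)*1000).round(1))
top=r[m2].min();F=ray(c,[(252.5,top),(316,top)],.052).mean(0)[:2]*1000;print("block c",F-45*u)
zp=np.median(z[190:205,245:260]);mp=(np.abs(z-zp)<.004);r,cc=np.nonzero(mp);k=r<200
q=cc[r==190];G=ray(c,[(q.min(),r[k].min()),(q.max(),r[k].min())],zp)*1000;print(G.round(1),"cover c",G.mean(0)[:2]-45*u)
print("plate side px",q.min(),q.max(),"rows",r[k].min())
T=ray(c,[(116,151),(193,150),(185,252),(122.5,252.5)],.057);print("trough",rect(T))
k=cv2.connectedComponents((c["pixels"].max(-1)<60).astype(np.uint8))[1]
print("jar",find(c,.617,-.08,.05,.08,.1,.088))
```

```text
tcp [637.6  44.5 161.9] rot [-3.13  -0.011 -0.139] w 0.0139 t 23.2
plate z 0.16738088124972075
block px 156 253 316
158 253 316 [680.6  37.4  52. ]
162 253 316 [677.   37.9  52. ]
block c [637.89215412  43.79922438]
[[685.5  67.7 167.4]
 [677.5   9.9 167.4]] cover c [636.95308595  45.22354979]
plate side px 231 332 rows 174
trough c=(655.8,162.6) 103x70 long-axis -11.2deg
jar c=(618.2,-77.1) 52x51 long-axis 82.2deg circle (618.3,-77.0) r26.9 zmed 0.0875
```

```bash
python3 -m creep '{"translation":[[1,-1,-40],[1,-1,-75],[1,-1,-92],[1,-1,-100],[1,-1,-103]],"yaw":[-0.004,-0.004,-0.004,-0.004,-0.004],"gripper":[255,255,255,255,255]}' 15
python3 -m creep '{"translation":[[0,0,-1],[0,0,-2],[0,0,-2]],"yaw":[0,0,0],"gripper":[255,255,255]}' 15
```

```text
time_s: 23.65
ee_pos: [0.6378, 0.0452, 0.0582]
eef_rot: [-3.131, -0.01, -0.14]
force: [0.1, 0.3, -1.1]
grip_width: 0.0137
time_s: 23.9
ee_pos: [0.6384, 0.0456, 0.0575]
eef_rot: [-3.13, -0.012, -0.14]
force: [0.5, 1.1, -0.8]
grip_width: 0.014
```

```bash
python3 -m creep '{"translation":[[0,-2,-1],[0,-2,-2],[0,-2,-3],[0,-2,-3]],"yaw":[0,0,0,0],"gripper":[255,255,255,255]}' 15
python3 - <<'E'
from h import *
c=look("wrist","pics/w11.png")
E
```

```text
time_s: 24.23
ee_pos: [0.6385, 0.0434, 0.0547]
eef_rot: [-3.13, -0.012, -0.14]
force: [0.4, -0.7, -0.3]
grip_width: 0.014
tcp [638.5  43.4  54.7] rot [-3.13  -0.012 -0.14 ] w 0.014 t 24.2
```

View pics/w11.png

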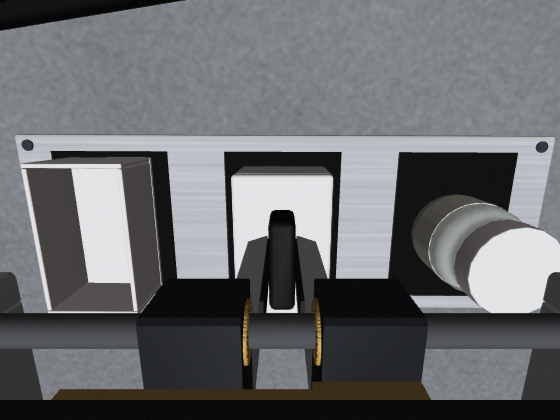

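The cover sits over the block with its side edges flush at columns 232 and 333. I'll release it and retreat.

```bash
python3 -m creep '{"translation":[[0,0,0],[0,0,0],[0,0,0],[0,0,0],[0,0,0]],"yaw":[0,0,0,0,0],"gripper":[130,130,130,130,130]}' 15
python3 -m creep '{"translation":[[0,0,25],[0,0,60],[0,0,95],[0,0,130],[-30,-10,150]],"yaw":[0,0,0,0,0],"gripper":[130,130,130,130,130]}' 15
python3 -m creep '{"translation":[[-35,-10,0],[-70,-20,0],[-105,-30,0],[-140,-40,0],[-140,-40,0]],"yaw":[0,0,0,0,0],"gripper":[130,130,130,130,130]}' 15
python3 - <<'E'
from h import *
c=look("wrist","pics/w12.png");P=cloud(c)
for n,a in dict(handle=(.638,.044,.04,.08,.1,.09),plate=(.638,.044,.075,.055,.066,.06),jar=(.618,-.08,.05,.08,.1,.088),trough=(.655,.167,.08,.05,.065,.057)).items():
    try:print(n,find(c,*a))
    except ValueError:print(n,"none")
t=look("top");T=cloud(t)
d=dict(np.load("top0.npz"))
for n,a in dict(handle=(.638,.044,.04,.08,.1,.09),plate=(.638,.044,.075,.055,.066,.06),vial=(.471,.226,.03,.03,.07,.05),tape=(.441,.005,.04,.01,.03,.018),weight=(.466,-.23,.04,.018,.04,.03)).items():
    try:print(n,find(t,*a),"| before",find(d,*a) if n in("vial","tape","weight") else "")
    except ValueError:print(n,"none")
E
```

```text
time_s: 24.7
ee_pos: [0.6385, 0.0435, 0.0547]
eef_rot: [-3.13, -0.012, -0.14]
force: [-1.1, 0.7, 0.2]
grip_width: 0.0433
time_s: 25.12
ee_pos: [0.6113, 0.0343, 0.2083]
eef_rot: [-3.129, -0.017, -0.139]
force: [0.0, -0.3, -0.2]
grip_width: 0.0456
time_s: 25.53
ee_pos: [0.4669, -0.0065, 0.2083]
eef_rot: [-3.13, -0.016, -0.14]
force: [0.4, 0.8, 1.3]
grip_width: 0.0461
tcp [466.9  -6.5 208.3] rot [-3.13  -0.016 -0.14 ] w 0.0461 t 25.5
handle c=(631.9,43.0) 42x15 long-axis -8.0deg circle (632.0,42.5) r21.6 zmed 0.0890
plate c=(627.8,44.5) 72x60 long-axis -8.0deg circle (628.3,44.6) r45.7 zmed 0.0594
jar c=(612.9,-77.7) 51x46 long-axis 81.7deg circle (615.4,-78.1) r26.1 zmed 0.0875
trough c=(644.3,170.4) 77x56 long-axis -8.1deg circle (644.3,170.3) r47.3 zmed 0.0553
tcp [469.5  -6.2 209. ] rot [-3.129 -0.018 -0.14 ] w 0.0458 t 25.6
handle c=(635.8,41.2) 48x14 long-axis -8.2deg circle (635.7,40.6) r24.1 zmed 0.0891 | before 
plate c=(658.9,54.8) 44x25 long-axis -12.3deg circle (658.2,55.0) r24.0 zmed 0.0599 | before 
vial c=(470.8,223.0) 15x15 long-axis 88.5deg circle (471.9,223.0) r9.5 zmed 0.0442 | before c=(469.4,224.4) 18x17 long-axis -0.6deg circle (469.4,224.4) r10.5 zmed 0.0433
tape c=(437.9,4.6) 38x32 long-axis 88.7deg circle (441.3,4.1) r20.3 zmed 0.0170 | before c=(440.9,4.6) 38x38 long-axis -1.5deg circle (441.8,4.0) r20.7 zmed 0.0171
weight c=(466.2,-231.0) 32x32 long-axis -2.2deg circle (465.3,-230.1) r18.1 zmed 0.0300 | before c=(466.2,-231.0) 32x32 long-axis -1.5deg circle (465.1,-230.5) r18.0 zmed 0.0301
```

View pics/w12.png

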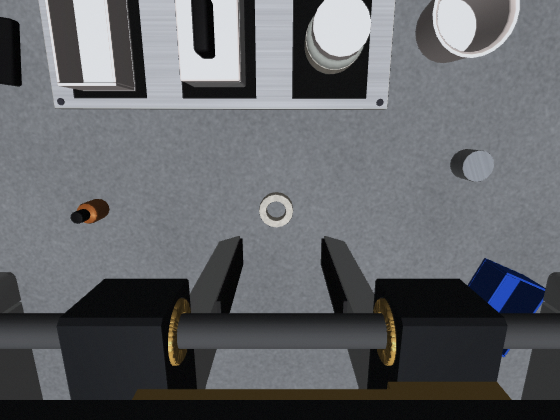

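The view shows all three parts square on the carrier with the cover on the block. The vial (90,211), tape (276,210) and weight (472,165) are in place, and the hand is clear of everything.

```bash
python3 -c "
from station import ctrl
print(ctrl.hand_in(), ctrl.get_obs()['time_s'])"
```

```text
the job is handed in; nothing more can be done
the job is handed in; nothing more can be done
```

The block, jar and trough are on their pads, the cover is on the block, and I handed the job in at about 26 s. No verdict was reported.

**Last checks:**

| Part | Measured offset | Limit per axis |
|---|---|---|
| Block, trough and jar, from pad centre | about 1–4 mm | 12 mm |
| Cover, from block | about 1–2 mm and under 1° | 8 mm and 0.2 rad |

- **Cut-off views:** the final wrist view cut off the far ends of the cover, jar and trough. I worked out the cover and trough centres from their near edges. The jar figure comes mainly from earlier, fuller views.
- **Bystanders:** the vial, tape roll and weight read within about 3 mm of where they started, which is measuring noise. The gripper was clear of everything at hand-in.

**Failed or disagreed:**
- **Cover grasp:** the first try closed above the handle without moving the cover. The wrist depth showed the fingertips about 13 mm behind the reported TCP, not 19 mm ahead. I regripped lower and it held.
- **Earlier grips:** because of that offset, the block and trough were held near their tops and the jar by its cap.
- **Camera differences:** the top camera differed from the wrist camera by 3–5 mm on the jar and cover and by 5° on the cover's yaw; I used the wrist values. One top-camera reading of the trough and one of the cover plate were unusable because the outlines came out wrong.

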